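Pull the culture case's roof vent shut with the hook rod

TASK

Take the hook rod from its holder, hook its prong through the ring eye on the open roof vent of the culture case and swing the vent fully shut. With the prong still in the ring, bed the vent on its seal with a steady push of about 15 N for one second (at least 10 N, and never load the vent with more than 25 N). Then unhook and stand the rod back in its holder; keep the gripper off the vent and leave the other things where they are.

Things in the scene. Friction and masses are not known exactly. Their poses are not given: they have to be found in the camera images.
- rod_handle (a point): Centre of the hook rod's wooden handle, half-way up it; z runs up the rod, y is the direction of its prong. Handle 20 mm (rod x) by 22 mm (rod y) by 62 mm high. Below it on the same axis an 8 mm steel shaft (15 mm ferrule for the first 10 mm) down to the foot, 134 mm below this point. The rod is loose, about 90 g, and starts upright in its holder (may lean 2 degrees).
- rod_hook (a point): Point on the centre line of the rod's prong, 15 mm from the shaft's axis along rod y and 130 mm below rod_handle; axes as rod_handle. The prong is a straight round bar, 7 mm thick, that sticks out square from the shaft's foot along rod +y; it ends in an 8 mm ball, whose end is 32 mm from the shaft's axis.
- rod_holder: Fixed wooden holder, base 75 x 95 mm. Origin on the worktop under the place of the rod's shaft, z up. The foot stands on a floor at 8 mm in a slot-shaped well, open on top: wall tops at 70 mm, flared metal lips up to 80 mm. Inside it runs from -6.2 to +6.2 mm in the holder's x and -8 to +37 mm in its y. The rod goes in with its prong toward the holder's +y; rod_handle then is at 142 mm.
- case: Culture case with clear walls, fixed to the worktop, 240 mm (x) by 280 mm (y) by 100 mm high; origin at the centre of its underside. Its front (own -x) looks roughly at the robot. The front half of its roof is the hinged vent.
- flap (a joint): Opening angle of the roof vent, rad: 0 fully shut (level, on a hard seal), grows as its front edge swings up and back; 1.25 to 1.6 at the start. A stiff friction hinge (0.3 N m, about 3 to 4 N at the ring) leaves it where it is put. The vent is a metal-framed clear panel, 105 mm from hinge to free edge, 164 mm wide, 6 mm thick.
- vent_hinge (a point): Middle of the vent's hinge axis, which runs along the case's y, straight above the case's origin at a height of 105 mm, mid-way in the panel's thickness. Axes turn with the vent: -x runs from hinge to free edge, z is the normal of the outer face (up when shut).
- vent_eye (a point): Nominal centre of the ring eye on the vent's outer face (away from the robot while open): 100 mm from the hinge along the vent's -x, 24 mm from mid-panel along its z. Hole 22 mm wide, wire 5 mm; the hole's axis is parallel to the hinge, so a prong enters sideways and turns in it. Screwed in more or less deep, the real centre lies up to 4.5 mm off this point along the vent's z: not measured.
- onion_mid (a point): Onion, 60 mm thick, 71 mm tall, loose bystander; its middle.
- tape_roll_mid (a point): Roll of tape lying flat, 104 mm wide, 25 mm high, loose bystander; its middle.
- closed_dish_mid (a point): Covered petri dish, 61 mm wide, 15 mm high, loose bystander on the worktop; its middle.
- timer_mid (a point): Bench timer, 55 x 66 x 34 mm, loose bystander; its middle.
- jar_mid (a point): White screw-lid jar, 56 mm wide, 72 mm tall, loose bystander; its middle.
- hook_rod: The hook rod as a whole; origin at the middle of the underside of its foot, on the shaft's axis, 134 mm below rod_handle; axes as rod_handle.
There are look-alikes about, which are no part of the job. Leave any green look-alike of the rod_holder alone.

How it is judged (in metres and radians):
On the way, in this order (a step that is already met when the one before it is completed fails the run):
1. the rod's prong is through the ring eye while the vent still stands open (value of joint flap above 1 rad and x of vent_eye in the frame of rod_hook between -0.014 and 0.014 m and y of vent_eye in the frame of rod_hook between -0.013 and 0.014 m and z of vent_eye in the frame of rod_hook between -0.014 and 0.014 m), for 0.1 s.
2. with the prong still in the ring, the vent is fully shut (within 0.02 rad) and pressed on its seal by the rod with at least 10 N for half a second (value of joint flap below 0.02 rad and contact force between hook_rod and flap above 10 N and x of vent_eye in the frame of rod_hook between -0.014 and 0.014 m and y of vent_eye in the frame of rod_hook between -0.013 and 0.014 m and z of vent_eye in the frame of rod_hook between -0.014 and 0.014 m), for 0.5 s.
At the end, for the whole second after the job is handed in: The vent is fully shut (joint under 0.02 rad) and the rod is let go and stands at rest in its holder: foot on the well's floor (within 6 mm), upright within 0.12 rad (value of joint flap below 0.02 rad and horizontal distance between hook_rod and rod_holder below 0.015 m and z of hook_rod in the frame of rod_holder below 0.014 m and angle between hook_rod's own z axis and vertical below 0.12 rad and linear speed of hook_rod below 0.02 m/s); the robot touches nothing.
It fails at once if the rod loads the vent or its ring with more than 25 N (contact force between hook_rod and flap above 25 N).
It fails at once if the gripper or arm touches the vent (contact force between any of the fingers, the arm and flap above 1 N).
It fails at once if a bystander is shifted by more than 20 mm (distance of any of onion_mid, tape_roll_mid, closed_dish_mid, timer_mid, jar_mid from where it was at the start of the episode above 0.02 m).
It also fails if it takes over 72 s, if anything falls off the work surface, if the arm or the gripper's body presses on something with over 40 N, if the wrist force passes 120 N, or if a joint passes its speed limit or range.

ROBOT

A 7-joint arm with a two-finger parallel gripper is mounted at the origin on a cart in front of the work surface, level with it; the furniture and walls round the work are solid. World frame = base frame: x ahead of the robot, y to its left, z up, the work surface at z = 0. Lengths are in mm, angles in rad, forces in N, time in s.
With the tool pointing down it reaches from about 350 to 900 mm from the base axis. Payload 8.1 kg.
Tool frame: the origin (TCP) lies at the very end of the fingers, on their centre line; the grasp point (between the pads) lies 19 mm behind it; x points along the fingers, z is the direction in which the jaws open and shut, and the axes are right-handed (so a half turn about x gives the same grasp; the last joint's range is limited). The gripper opens to 92 mm and grips with 3 to 60 N. Pads are 19 mm wide; open, the fingers measure 130 mm over their backs; the gripper's body (75 mm by 190 mm) begins 47 mm behind the grasp point.
Start: joints at [1.075, 0.434, 0.025, 1.573, -0.012, 1.134, -0.075], TCP at [239.214, -577.424, 226.742] pointing down, gripper open.
Joint ranges: [-2.62, 2.62], [-0.44, 2.09], [-1.27, 1.32], [0.08, 2.57], [-1.32, 4.46], [0.12, 2], [-2.74, 2.74]. Speed limits (rad/s): [2.22, 2.22, 3.01, 3.01, 3.14, 3.14, 3.14].

INTERFACE

Orientations are given as a unit quaternion [w, x, y, z].
In Python, from plant import ctrl gives the robot as it stands. Calls block until the motion is done:
- ctrl.movep(position, orientation): joint-space move of the TCP to a pose.
- ctrl.movel(position, attitude=None, velocity=150, guard=None): straight line of the TCP; attitude=None keeps the orientation; velocity is the mean speed in mm/s. With guard (N) it stops when the force on the tool has changed by that much, and returns True; else False.
- ctrl.movej(angles): joint-space move.
- ctrl.open_gripper() and ctrl.gripper_close(grasp_force=None): open the fingers fully, or close them until they stop; grasp_force is the grip in N (None keeps the last).
- ctrl.dwell(seconds).
- ctrl.ik(position, orientation): joint angles nearest the present ones, or None.
- ctrl.get_state(): the state.
- ctrl.snapshot(name): name is "side" or "top" or "wrist"; returns a dict with "image" (400x640x3 uint8, red, green, blue), "fov_y" (degrees; the focal length in pixels is half the picture's height over the tangent of half this angle, whatever the lens; pixels are square), "cx", "cy" (the principal point, pixels), "D" ([k1, k2, p1, p2, k3] as OpenCV has them; the pictures are not rectified), "rvec" (rotation vector, rad) and "tvec" (3), from world to camera coordinates, as OpenCV has them. Camera axes: x right, y down, z forward; pixel columns grow to the right and rows downward; lengths in mm; the calibration is good to about 2 mm. A picture is of the moment at which its call begins. There is no depth.
A pose or a line that the arm cannot do raises ctrl.PlanningError and nothing moves.
- ctrl.job_done(): hands the job in, once; it reports no verdict.
The state is a dict: "time_s": time; "joints": joint angles; "joint_velocities": joint speeds; "joint_efforts": joint torques, N m; "eef_pos": TCP position; "orientation": TCP orientation; "wrist_force": force on the tool from outside, world axes, zero at the start; "wrist_torque": the same for the moment, N m; "gripper_width": opening from 0.0 (shut) to 1.0 (fully open).
Only numpy, scipy, OpenCV 4.12 (cv2) and the standard library are available. Lean on these libraries where they do the work, as an engineer would, in place of code of your own. Each camera call takes 0.05 s, during which the arm holds its last target.

## Working session

There is one attempt and no reset: what is moved stays moved. The work goes in short steps, each a Python script; the robot and the scene stay as the last script left them, time stands still between calls to the robot, and variables do not carry over. Pictures are saved under pics/ and viewed, and the job is handed in when it is done.

```bash
ls; mkdir -p pics; cat > h.py <<'E'
import numpy as np, cv2
from plant import ctrl
from scipy.spatial.transform import Rotation as R
def cam(s):
    im=s["image"];h,w=im.shape[:2]
    f=h/2/np.tan(np.radians(s["fov_y"])/2)
    K=np.array([[f,0,s["cx"]],[0,f,s["cy"]],[0,0,1.]])
    return K,np.array(s["D"],float),np.array(s["rvec"],float).reshape(3,1),np.array(s["tvec"],float).reshape(3,1)
def ray(c,px):
    K,D,r,t=c
    u=cv2.undistortPointsIter(np.array([[px]],float),K,D,None,None,(3,100,1e-10))[0,0] if hasattr(cv2,'undistortPointsIter') else cv2.undistortPoints(np.array([[px]],float),K,D)[0,0]
    Rm=cv2.Rodrigues(r)[0]
    d=Rm.T@np.array([u[0],u[1],1.]);o=(-Rm.T@t).ravel()
    return o,d/np.linalg.norm(d)
def onz(c,px,z):
    o,d=ray(c,px);return o+d*(z-o[2])/d[2]
def tri(obs):
    A=np.zeros((3,3));b=np.zeros(3);rs=[ray(c,p) for c,p in obs]
    for o,d in rs:
        P=np.eye(3)-np.outer(d,d);A+=P;b+=P@o
    x=np.linalg.solve(A,b)
    return x,[np.linalg.norm((np.eye(3)-np.outer(d,d))@(x-o)) for o,d in rs]
def proj(c,X):
    K,D,r,t=c
    return cv2.projectPoints(np.array(X,float).reshape(-1,1,3),r,t,K,D)[0].reshape(-1,2)
def save(im,name): cv2.imwrite('pics/'+name,im[:,:,::-1])
import pickle
def snap(n,tag):
    s=ctrl.snapshot(n);save(s["image"],tag+'.png');pickle.dump(s,open('pics/'+tag+'.pkl','wb'));return s
def load(tag):
    s=pickle.load(open('pics/'+tag+'.pkl','rb'));return s["image"],cam(s)
E
python3 - <<'E'
from h import *
for n in("side","top","wrist"):
    s=snap(n,n+'0');c=cam(s);print(n,ray(c,(320,200)),s["fov_y"],s["D"])
print(ctrl.get_state())
E
```

```text
pics
side (array([ 245.36710897, -966.47779599,  744.52629665]), array([ 0.25988453,  0.81564002, -0.51690559])) 48.928475295740085 [-0.06878138  0.          0.          0.          0.        ]
top (array([ 427.79062299,   -1.79769455, 1416.05092177]), array([ 0.06179933,  0.02109986, -0.99786554])) 51.649234886591415 [0.01466665 0.         0.         0.         0.        ]
wrist (array([ 302.52139544, -551.49524015,  383.6711774 ]), array([-0.22194848, -0.10571362, -0.96931084])) 59.19641479203282 [-0.07594562  0.          0.          0.          0.        ]
{'time_s': 0.15, 'joints': array([ 1.07538334,  0.43505221,  0.02496602,  1.57384914, -0.01157064,
        1.13401777, -0.0751063 ]), 'joint_velocities': array([ 0.00131843, -0.00376279,  0.00233728,  0.00052809,  0.00022145,
       -0.00069531, -0.00017419]), 'joint_efforts': array([ 1.48529431e-03, -6.68267512e+01,  9.85810272e-01, -3.14697433e+01,
       -6.05350616e-02,  3.93772975e-02,  1.43721318e-04]), 'eef_pos': array([ 239.05196618, -577.07010621,  226.14690554]), 'orientation': array([ 0.58757815,  0.39302222,  0.58832048, -0.39263783]), 'wrist_force': array([ 0.19518219, -0.60993819,  0.28537318]), 'wrist_torque': array([ 0.0541318 , -0.0048108 , -0.00489526]), 'gripper_width': 0.9987876844636722}
```

View pics/side0.png

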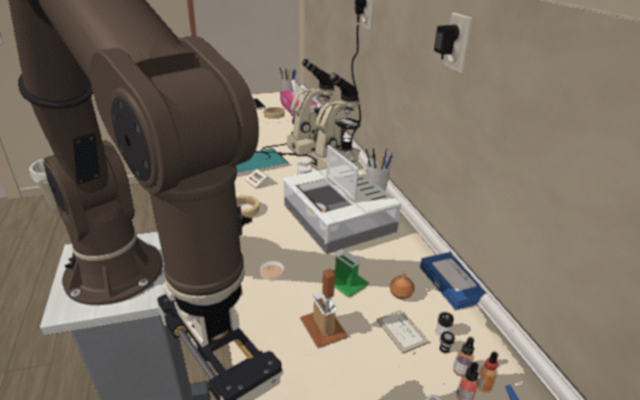

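View pics/top0.png

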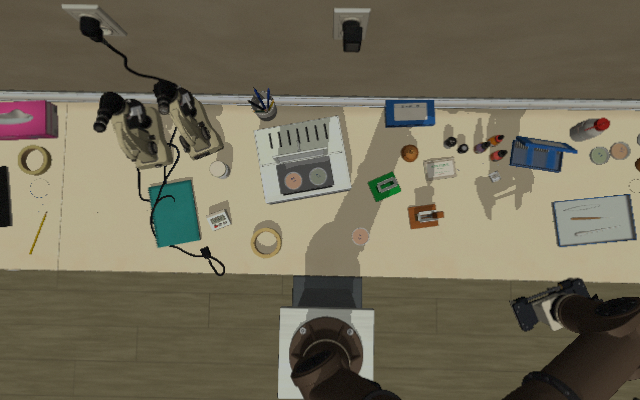

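Candidates: the brown wooden holder with the rod is at top (425,216) / side (325,320). The green look-alike is at top (383,187) / side (347,275) and must be left alone. I choose the brown one and check it with crops.

```bash
python3 - <<'E'
from h import *
t,_=load('top0');s,_=load('side0')
a=cv2.resize(t[190:245,385:460],(800,586),interpolation=cv2.INTER_CUBIC);save(a,'c_hold_top.png')
save(cv2.resize(s[250:355,270:410],(800,600),interpolation=cv2.INTER_CUBIC),'c_hold_side.png')
save(cv2.resize(s[140:255,275:405],(678,600),interpolation=cv2.INTER_CUBIC),'c_case_side.png')
save(cv2.resize(t[105:210,245:360],(657,600),interpolation=cv2.INTER_CUBIC),'c_case_top.png')
E
```

```text
(no output)
```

View pics/c_hold_top.png

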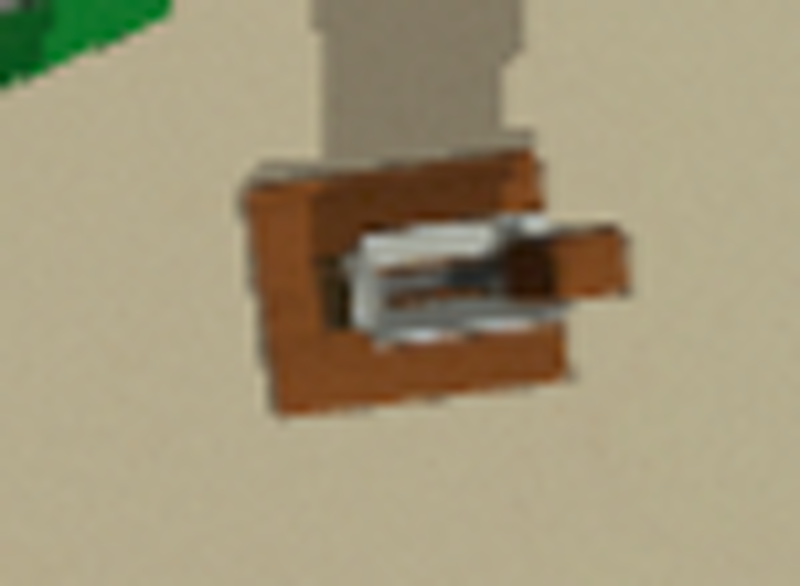

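View pics/c_hold_side.png

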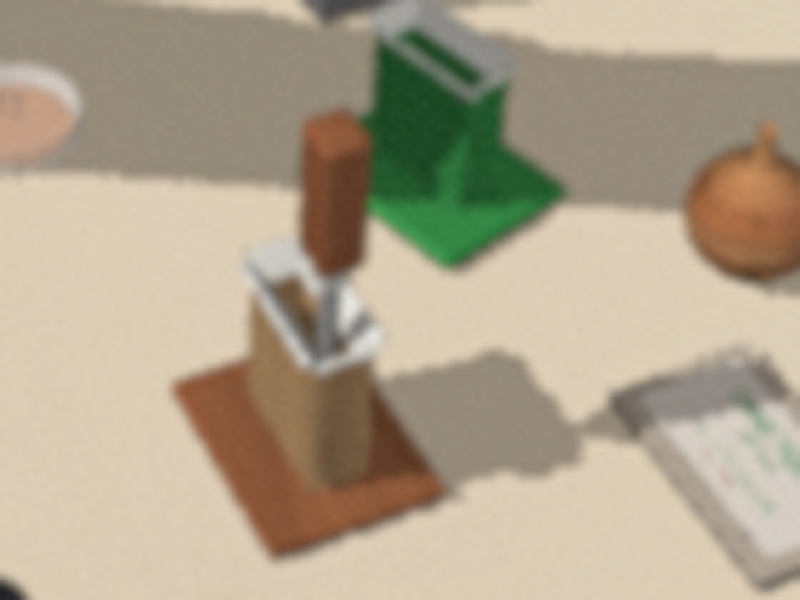

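View pics/c_case_side.png

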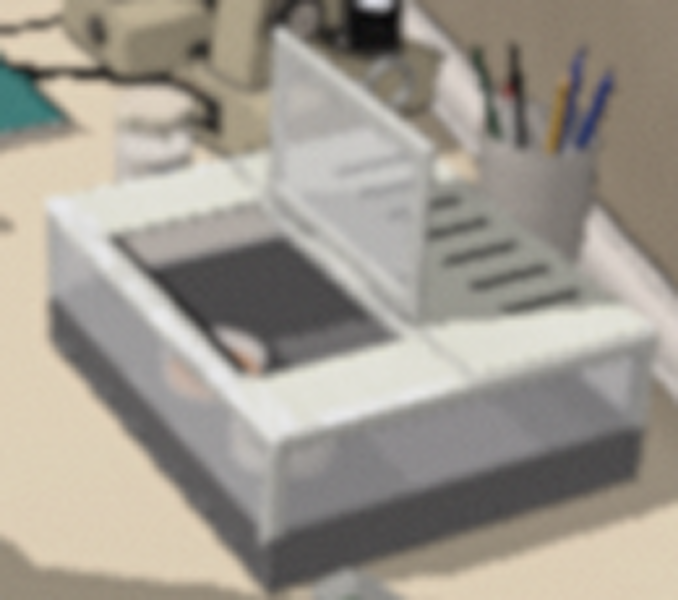

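View pics/c_case_top.png

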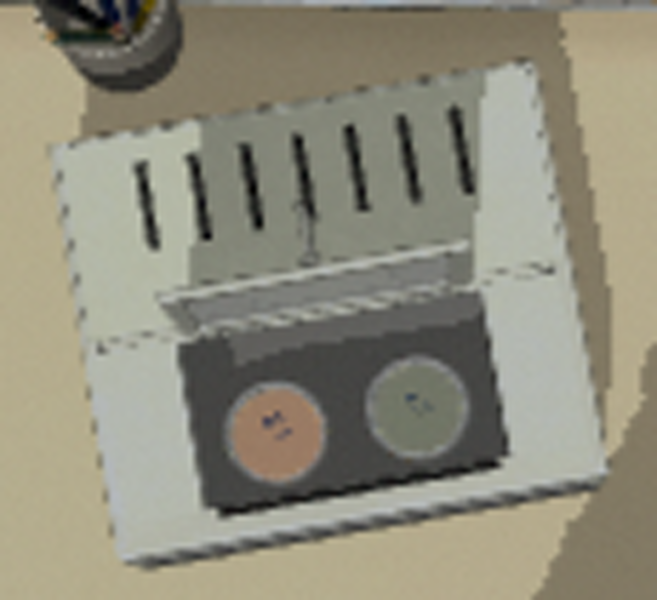

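```bash
python3 - <<'E'
from h import *
t,ct=load('top0');s,cs=load('side0')
P=lambda x,y:(385+(x+.5)/10.667-.5,190+(y+.5)/10.667-.5)
print('base z8');[print(onz(ct,P(*p),8).round(1)) for p in[(245,185),(535,150),(570,378),(278,412)]]
print('lip z80');[print(onz(ct,P(*p),80).round(1)) for p in[(360,232),(378,338)]]
print('handle top z173',onz(ct,P(592,262),173).round(1))
print('side handle top',onz(cs,(270+337/5.714,250+125/5.714),173).round(1), 'bot',onz(cs,(270+333/5.714,250+265/5.714),111).round(1))
Q=lambda x,y:(245+(x+.5)/5.713-.5,105+(y+.5)/5.713-.5)
print('roof z100');c=[onz(ct,Q(*p),100) for p in[(55,148),(525,62),(605,470),(130,560)]]
for p in c:print(p.round(1))
print('centre',np.mean(c,0).round(1), [np.degrees(np.arctan2(*(c[i]-c[j])[[1,0]])).round(1) for i,j in((0,3),(1,2))],[np.linalg.norm(c[i]-c[j]).round(1) for i,j in((0,1),(1,2),(2,3),(3,0))])
print('hinge marks',onz(ct,Q(103,347),105).round(1),onz(ct,Q(552,268),105).round(1))
a=Q(308,250);b=(349.8,156.3);print('ring',tri([(ct,a),(cs,b)]))
print('paneltop corners', tri([(ct,Q(163,297)),(cs,(275+280/5.215,140+33/5.217))]),tri([(ct,Q(467,243)),(cs,(275+430/5.215,140+148/5.217))]))
print('wall?',onz(ct,(200,98),0))
st=ctrl.get_state();Rm=R.from_quat(np.roll(st['orientation'],-1)).as_matrix();print(Rm.round(3))
E
```

```text
base z8
[ 497.4 -269.8    8. ]
[ 510.4 -361.6    8. ]
[ 438.2 -372.9    8. ]
[ 425.5 -280.8    8. ]
lip z80
[ 480.4 -290.8   80. ]
[ 448.5 -296.4   80. ]
handle top z173 [ 469.6 -335.4  173. ]
side handle top [ 469.9 -333.2  173. ] bot [ 469.3 -337.5  111. ]
roof z100
[730.  243.2 100. ]
[783.7 -21.4 100. ]
[553.3 -70.4 100. ]
[497.6 194.1 100. ]
centre [641.1  86.4 100. ] [np.float64(11.9), np.float64(12.0)] [np.float64(270.1), np.float64(235.6), np.float64(270.4), np.float64(237.5)]
hinge marks [616.5 212.  105. ] [665.7 -38.7 105. ]
ring (array([660.21722528,  88.73445521, 207.54224222]), [np.float64(6.139232221336907), np.float64(6.139232221336765)])
paneltop corners (array([628.13496302, 164.63587863, 209.48539755]), [np.float64(0.0768597209540497), np.float64(0.0768597209542124)]) (array([658.86637281,   8.34136125, 209.99227622]), [np.float64(0.03950519358299783), np.float64(0.03950519358304591)])
wall? [864.28461619 455.01750527   0.        ]
[[-0.001  0.924  0.383]
 [ 0.001  0.383 -0.924]
 [-1.    -0.    -0.001]]
```

```bash
cat >> h.py <<'E'
def quat(psi,s=1):
    x=np.array([0,0,-1.]);z=s*np.array([np.cos(psi),np.sin(psi),0]);y=np.cross(z,x)
    return np.roll(R.from_matrix(np.c_[x,y,z]).as_quat(),1)
E
python3 - <<'E'
from h import *
for s in(1,-1):
    for p,d in(((469.6,-335.3,240),8.3),((469.6,-335.3,123),8.3),((663,60,316),11.6),((663,60,360),11.6),((543,50,240),11.6),((620,60,310),11.6)):
        q=ctrl.ik(p,quat(np.radians(d),s));print(s,p,None if q is None else q.round(2))
E
```

```text
1 (469.6, -335.3, 240) [ 0.79  0.37 -0.36  1.65  0.14  1.14  0.54]
1 (469.6, -335.3, 123) [ 0.77  0.49 -0.33  1.79  0.2   0.89  0.49]
1 (663, 60, 316) [ 0.25  0.55 -0.72  1.28  0.36  1.44 -0.24]
1 (663, 60, 360) [ 0.22  0.53 -0.69  1.19  0.33  1.53 -0.21]
1 (543, 50, 240) [ 0.33  0.38 -0.7   1.71  0.27  1.15 -0.24]
1 (620, 60, 310) [ 0.3   0.48 -0.75  1.4   0.33  1.38 -0.25]
-1 (469.6, -335.3, 240) [ 0.31  0.35  0.29  1.69 -0.11  1.12 -2.36]
-1 (469.6, -335.3, 123) [ 0.3   0.47  0.32  1.83 -0.19  0.86 -2.29]
-1 (663, 60, 316) [-0.79  0.65  1.15  1.38 -0.59  1.48 -2.6 ]
-1 (663, 60, 360) [-0.77  0.62  1.15  1.29 -0.56  1.56 -2.64]
-1 (543, 50, 240) [-0.99  0.48  1.16  1.81 -0.47  1.18 -2.61]
-1 (620, 60, 310) [-0.87  0.57  1.16  1.51 -0.52  1.41 -2.62]
```

s=+1 works throughout. I'll move over the handle with a pre-look from the wrist camera.

```bash
python3 - <<'E'
from h import *
q=quat(np.radians(8.3))
t0=ctrl.get_state()['time_s']
ctrl.movep([469.6,-335.3,260],q)
st=ctrl.get_state();print(st['time_s']-t0,st['eef_pos'],st['wrist_force'])
s=snap('wrist','wrist1');snap('side','side1')
save(cv2.resize(s['image'],(800,500),interpolation=cv2.INTER_CUBIC),'w1b.png')
E
```

```text
1.2667000000000002 [ 468.55378622 -336.92994082  259.71731775] [ 0.2182859  -0.19377784  0.06623338]
```

View pics/w1b.png

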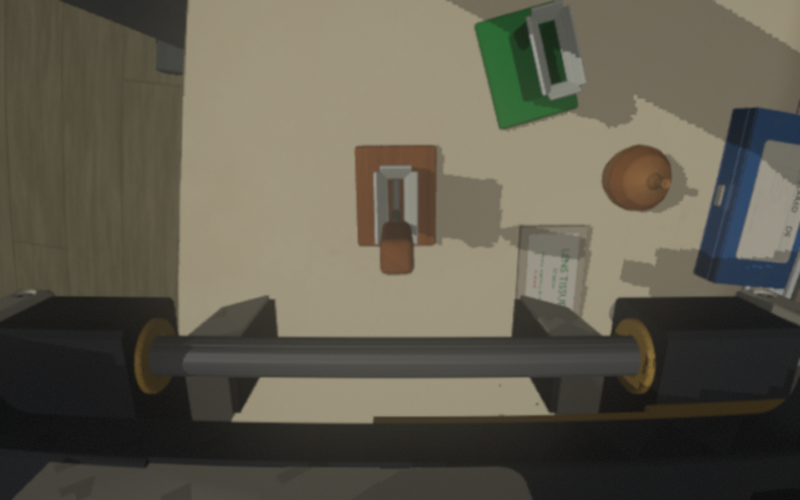

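View pics/side1.png

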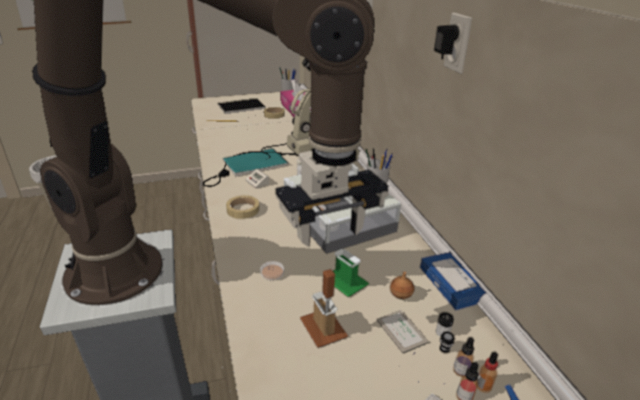

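The wrist view shows the rod in the brown holder (handle top near 397,258 of 800x500). The empty green look-alike is at (530,65). Next I zoom and measure.

```bash
python3 - <<'E'
from h import *
w,cw=load('wrist1')
save(cv2.resize(w[108:228,270:370],(500,600),interpolation=cv2.INTER_CUBIC),'w1c.png')
hs=cv2.cvtColor(w,cv2.COLOR_RGB2HSV)
g=lambda x,y:((x+.5)*.8-.5,(y+.5)*.8-.5)
b=[onz(cw,g(*p),8) for p in((357,146),(436,146),(435,245),(357,246))]
for p in b:print(p.round(1))
print(np.mean(b,0))
E
```

```text
[ 426.1 -280.8    8. ]
[ 497.1 -270.7    8. ]
[ 511.2 -362.     8. ]
[ 437.4 -373.6    8. ]
[ 467.95700728 -321.77035273    8.        ]
```

View pics/w1c.png

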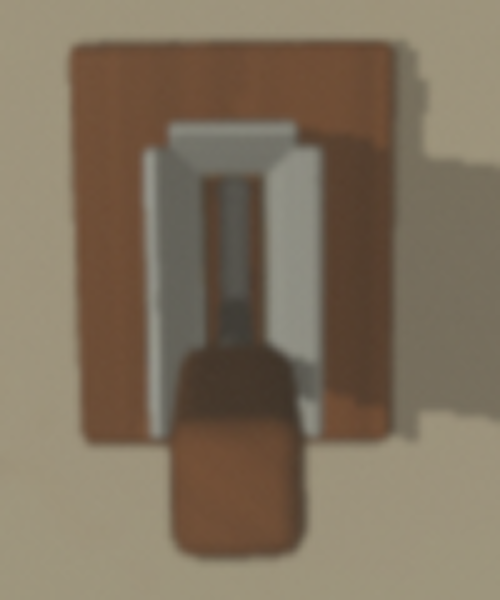

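```bash
python3 - <<'E'
from h import *
w,cw=load('wrist1')
g=lambda x,y:(270+(x+.5)/5-.5,108+(y+.5)/5-.5)
print('handle top',onz(cw,g(237.5,485),173).round(1))
print('lip mid far z80',onz(cw,g(233,122),80).round(1), 'sides', onz(cw,g(144,300),80).round(1),onz(cw,g(323,300),80).round(1))
print('floor slot z8 far end', onz(cw,g(235,176),72).round(1))
q=quat(np.radians(8.3))
print(ctrl.get_state()['eef_pos'])
E
```

```text
handle top [ 469.3 -334.2  173. ]
lip mid far z80 [ 462.3 -288.8   80. ] sides [ 450.1 -324.8   80. ] [ 484.3 -319.9   80. ]
floor slot z8 far end [ 464.2 -299.4   72. ]
[ 468.48415087 -336.97780362  259.65755706]
```

```bash
cat >> h.py <<'E'
OFF='off.npy'
def go(p,q=None,v=150,guard=None,tol=0.5,it=2):
    """straight line with steady-state correction from measured TCP"""
    p=np.array(p,float)
    import os
    off=np.load(OFF) if os.path.exists(OFF) else np.zeros(3)
    for k in range(it):
        r=ctrl.movel((p+off).tolist(),q,v if k==0 else 60,guard)
        if r: print('guard');break
        ctrl.dwell(0.1)
        e=p-ctrl.get_state()['eef_pos']
        off=off+np.clip(e,-3,3)
        if np.linalg.norm(e)<tol:break
    np.save(OFF,off)
    s=ctrl.get_state();print('t',round(s['time_s'],2),'pos',s['eef_pos'].round(2),'err',(p-s['eef_pos']).round(2),'F',s['wrist_force'].round(2))
    return r
E
python3 - <<'E'
from h import *
q=quat(np.radians(8.3))
go([469.5,-335,200],q,200)
go([469.5,-335,124],q,120,it=2)
print(R.from_quat(np.roll(ctrl.get_state()['orientation'],-1)).as_matrix().round(4), R.from_quat(np.roll(q,-1)).as_matrix().round(4))
ctrl.gripper_close(grasp_force=50)
s=ctrl.get_state();print(s['time_s'],s['gripper_width']*92,s['wrist_force'],s['eef_pos'])
snap('side','side2')
E
```

```text
t 2.42 pos [ 468.91 -334.45  198.96] err [ 0.59 -0.55  1.04] F [ 0.06  0.12 -0.43]
t 3.64 pos [ 468.92 -334.72  123.21] err [ 0.58 -0.28  0.79] F [-0.05  0.29  0.49]
[[ 2.000e-04 -1.444e-01  9.895e-01]
 [-2.000e-04  9.895e-01  1.444e-01]
 [-1.000e+00 -2.000e-04  2.000e-04]] [[ 0.     -0.1444  0.9895]
 [ 0.      0.9895  0.1444]
 [-1.      0.     -0.    ]]
4.75 19.685897496268364 [-0.91451746 -0.27347296  0.45889767] [ 468.84663111 -334.67728881  123.01834068]
```

```bash
python3 - <<'E'
from h import *
ctrl.gripper_close(grasp_force=60)
go([469.5,-335,240],None,150,it=1)
q=quat(np.radians(11.6))
ctrl.movep([672,25,365],q)
s=ctrl.get_state();print(s['time_s'],s['eef_pos'].round(1),s['wrist_force'].round(2))
for n in('wrist','side','top'):
    a=snap(n,n+'3')
save(cv2.resize(load('wrist3')[0],(800,500),interpolation=cv2.INTER_CUBIC),'w3b.png')
save(cv2.resize(load('side3')[0][60:260,230:450],(660,600),interpolation=cv2.INTER_CUBIC),'s3b.png')
E
```

```text
t 6.04 pos [ 468.79 -334.68  238.54] err [ 0.71 -0.32  1.46] F [ 0.73  0.41 -1.19]
7.6333 [671.9  22.8 364.5] [ 0.91 -0.17 -2.06]
```

View pics/w3b.png

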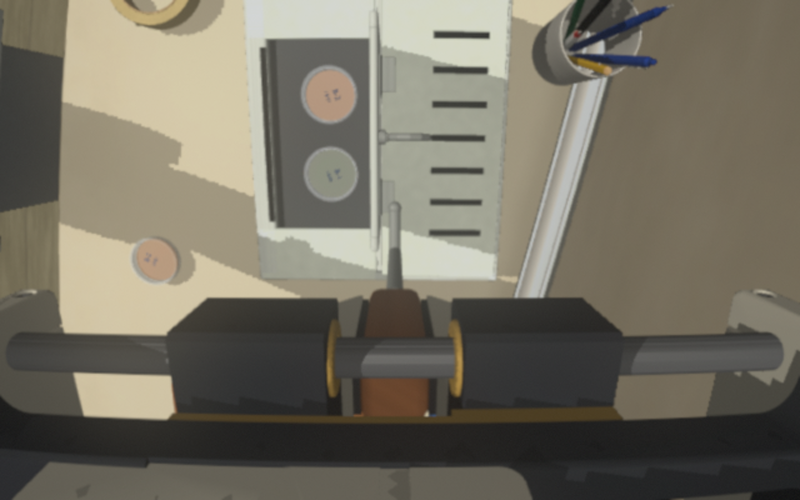

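View pics/s3b.png

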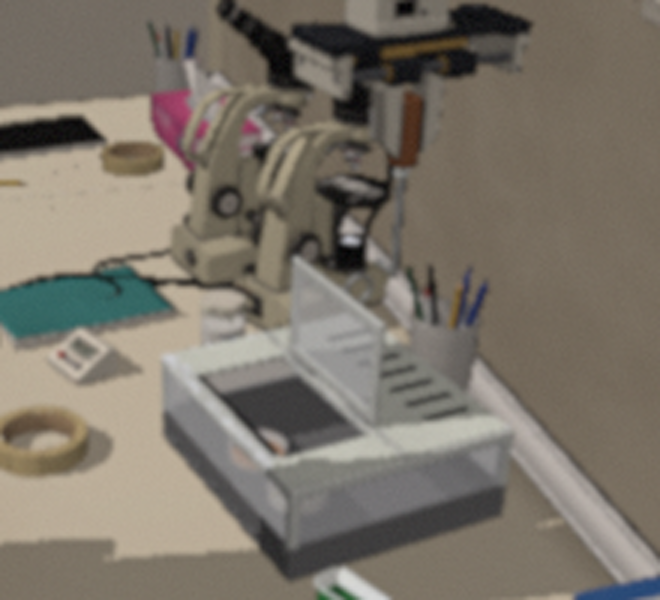

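View pics/top3.png

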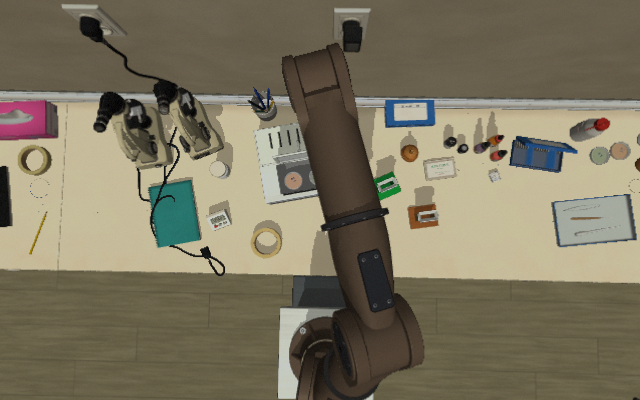

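```bash
python3 - <<'E'
from h import *
w=load('wrist3')[0]; s=load('side3')[0]
save(cv2.resize(w[80:180,280:380],(600,600),interpolation=cv2.INTER_CUBIC),'w3c.png')
save(cv2.resize(s[135:205,315:385],(600,600),interpolation=cv2.INTER_CUBIC),'s3c.png')
save(cv2.resize(load('side0')[0][135:205,315:385],(600,600),interpolation=cv2.INTER_CUBIC),'s0c.png')
E
```

```text
(no output)
```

View pics/w3c.png

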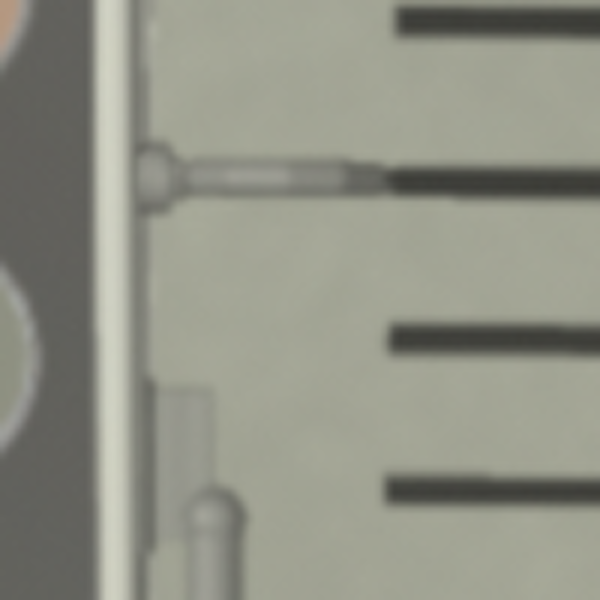

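View pics/s3c.png

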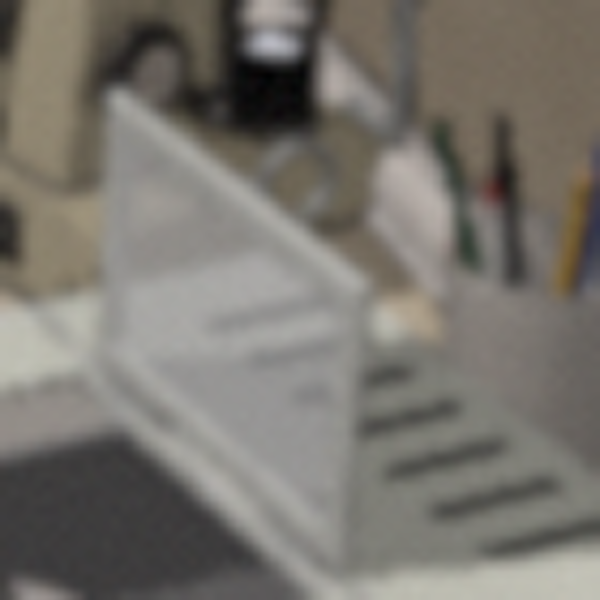

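View pics/s0c.png

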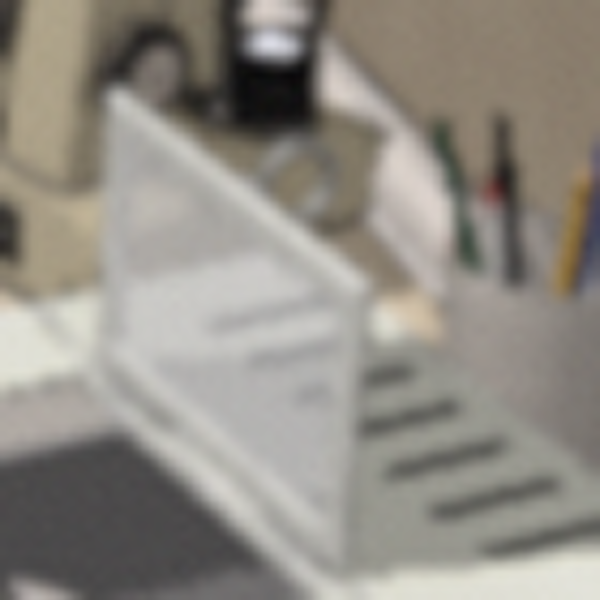

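```bash
python3 - <<'E'
from h import *
w,cw=load('wrist3');_,cs=load('side3');_,ct=load('top0')
g=lambda x,y:(280+(x+.5)/6-.5,80+(y+.5)/6-.5)
h=lambda x,y:(315+(x+.5)/8.571-.5,135+(y+.5)/8.571-.5)
print('ring',tri([(cw,g(287.5,178)),(cs,h(298,180))]))
for z in(200,205,210):print(z,onz(cw,g(287.5,178),z).round(1),onz(cw,g(190,178),z).round(1),onz(cw,g(385,178),z).round(1),'side',onz(cs,h(298,180),z).round(1))
tcp=np.array([671.9,22.8,364.5]);psi=np.radians(11.6);ey=np.array([-np.sin(psi),np.cos(psi),0])
b=tcp+28*ey-[0,0,112]
print('ball pred',b, 'pix',proj(cw,b),'obs',g(215,515), onz(cw,g(215,515),b[2]))
# shaft axis in side view
print('side pix pred ball', proj(cs,b),'shaft',proj(cs,[tcp-[0,0,60],tcp-[0,0,112]]))
# panel top edge front/back in wrist at z 210
for x in(97,148):print(onz(cw,g(x,100),210).round(1),onz(cw,g(x,560),210).round(1))
E
```

```text
ring (array([667.61521857,  93.04768731, 207.76081905]), [np.float64(0.6950950639123903), np.float64(0.6950950639124421)])
200 [668.5  92.9 200. ] [654.4  90.  200. ] [682.7  95.8 200. ] side [673.  108.6 200. ]
205 [668.4  92.8 205. ] [654.4  90.  205. ] [682.3  95.7 205. ] side [669.1  98.7 205. ]
210 [668.2  92.8 210. ] [654.5  90.  210. ] [681.9  95.6 210. ] side [665.2  88.8 210. ]
ball pred [666.26981821  50.22810699 252.5       ] pix [[315.426103   164.19171384]] obs (315.4166666666667, 165.41666666666669) [666.45220875  49.29529602 252.5       ]
side pix pred ball [[355.50450033 147.24501794]] shaft [[362.55790933 132.96105396]
 [361.15254706 151.17486863]]
[639.4  98.  210. ] [651.8  32.8 210. ]
[646.5  99.4 210. ] [659.3  34.3 210. ]
```

```bash
python3 - <<'E'
from h import *
psi=np.radians(11.2);ey=np.array([-np.sin(psi),np.cos(psi),0]);Rg=np.array([667.3,92.7,205.5])
q=quat(psi)
p=Rg-56*ey+[0,0,111]
go(p+[0,0,30],q,100,it=1); go(p,q,100)
snap('wrist','wrist4');snap('side','side4')
save(cv2.resize(load('wrist4')[0][50:200,250:400],(600,600),interpolation=cv2.INTER_CUBIC),'w4c.png')
save(cv2.resize(load('side4')[0][115:205,315:405],(600,600),interpolation=cv2.INTER_CUBIC),'s4c.png')
_,cs=load('side4');tcp=ctrl.get_state()['eef_pos'];b=tcp+28*ey-[0,0,111];print(proj(cs,[b,tcp-[0,0,111],tcp-[0,0,60],Rg]))
_,cw=load('wrist4');print(proj(cw,[b,Rg]))
E
```

```text
t 8.26 pos [678.87  37.57 347.69] err [-0.69  0.2  -1.19] F [-0.78  0.32 -1.4 ]
t 9.17 pos [677.86  37.75 315.76] err [0.31 0.02 0.74] F [-0.15 -0.05 -0.4 ]
[[354.54696778 160.54932547]
 [359.93806728 164.60114658]
 [361.25339358 147.60608472]
 [349.46419018 156.34971939]]
[[315.35160586 164.50259025]
 [315.83963601 127.52890856]]
```

View pics/w4c.png

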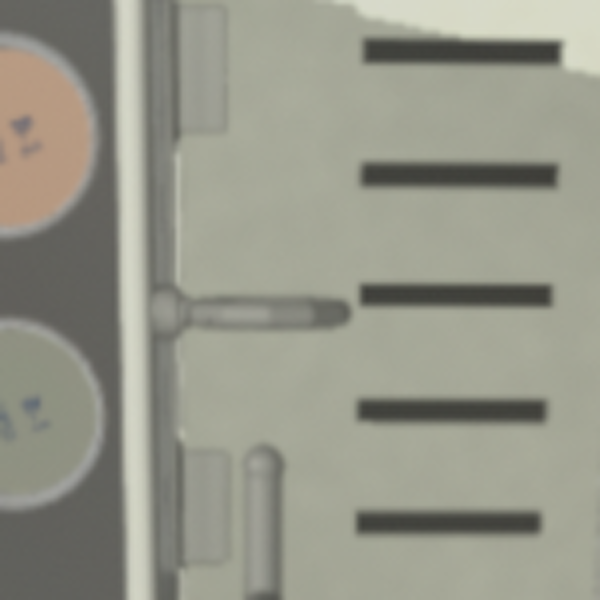

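View pics/s4c.png

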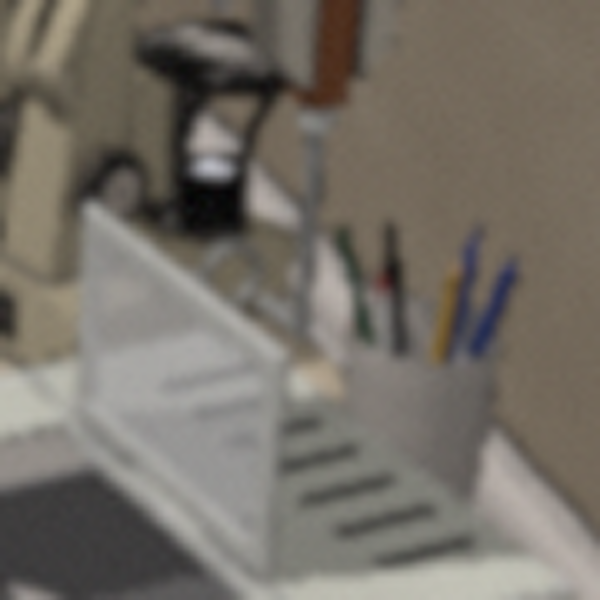

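```bash
python3 - <<'E'
from h import *
psi=np.radians(11.2);ey=np.array([-np.sin(psi),np.cos(psi),0]);Rg=np.array([668.0,92.8,205.8])
p=Rg-15*ey+[0,0,111]
go(p,None,50,guard=4,it=2)
snap('wrist','wrist5');snap('side','side5')
save(cv2.resize(load('wrist5')[0][50:200,250:400],(600,600),interpolation=cv2.INTER_CUBIC),'w5c.png')
save(cv2.resize(load('side5')[0][115:205,305:395],(600,600),interpolation=cv2.INTER_CUBIC),'s5c.png')
_,cs=load('side5');tcp=ctrl.get_state()['eef_pos'];b=tcp+28*ey-[0,0,111];print(proj(cs,[b,tcp-[0,0,111],tcp-[0,0,60],Rg]))
_,cw=load('wrist5');print(proj(cw,[b,Rg]))
E
```

```text
t 10.68 pos [670.79  78.64 316.85] err [ 0.12 -0.55 -0.05] F [ 0.66 -0.29 -1.72]
[[347.21635226 154.34419183]
 [352.34953998 158.18688822]
 [353.4653936  141.49317164]
 [349.68919399 156.21341699]]
[[315.42576637 164.45117826]
 [315.41280482 181.85097113]]
```

View pics/w5c.png

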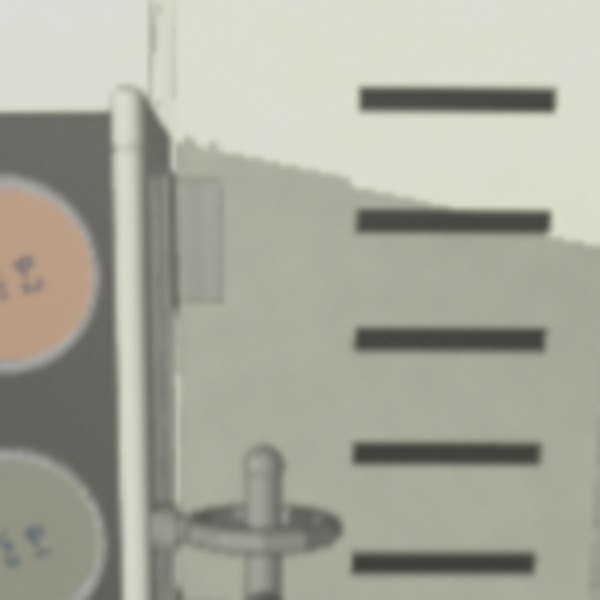

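View pics/s5c.png

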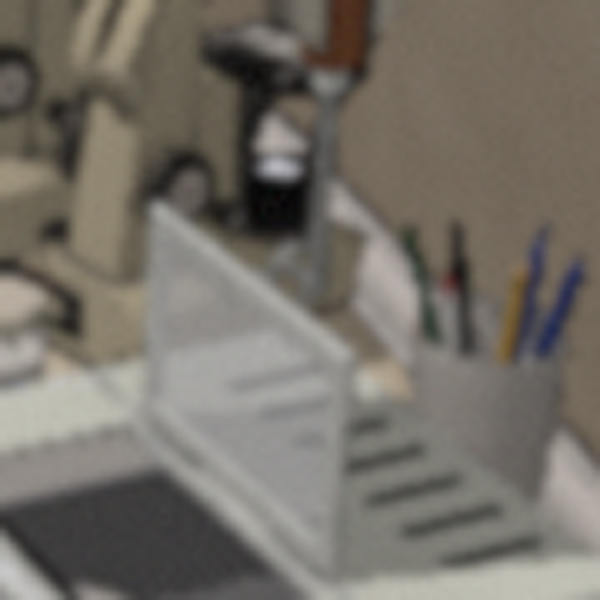

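The prong is visibly through the ring: the ring sits around the prong at crop (263,528) and the ball end is beyond it at (263,460). Next I swing along the hinge arc in guarded chords.

```bash
python3 - <<'E'
from h import *
psi=np.radians(11.2);ey=np.array([-np.sin(psi),np.cos(psi),0]);ex=np.array([np.cos(psi),np.sin(psi),0]);ez=np.array([0,0,1.])
H=np.array([643.3,87.5,105.3]); H=H+ey*np.dot(np.array([668.0,92.8,0])-H,ey)
np.save('H.npy',H); off=np.load(OFF);off=np.clip(off,-2,2)
for th in np.arange(1.42,0.05,-0.17):
    ring=H+ex*(-100*np.cos(th)+24*np.sin(th))+ez*(100*np.sin(th)+24*np.cos(th))
    p=ring-15*ey+[0,0,111]
    r=ctrl.movel((p+off).tolist(),None,60,10)
    s=ctrl.get_state();e=p-s['eef_pos'];off=np.clip(off+0.5*e,-4,4)
    f=s['wrist_force'];print(round(th,2),r,round(s['time_s'],2),'err',e.round(1),'F ex,ey,z',(f@ex).round(1),(f@ey).round(1),f[2].round(1))
    if r: break
np.save(OFF,off)
snap('wrist','wrist6');snap('side','side6')
save(cv2.resize(load('wrist6')[0],(800,500),interpolation=cv2.INTER_CUBIC),'w6b.png')
save(cv2.resize(load('side6')[0][80:260,260:440],(600,600),interpolation=cv2.INTER_CUBIC),'s6c.png')
E
```

```text
1.42 False 11.21 err [ 0.5  0.1 -0.5] F ex,ey,z 1.0 0.2 -1.5
1.25 False 11.64 err [ 0.2 -0.   0.1] F ex,ey,z 0.8 0.2 -2.5
1.08 False 12.08 err [ 0.2 -0.   0.2] F ex,ey,z -0.4 0.4 -1.3
0.91 False 12.53 err [0.1 0.  0.1] F ex,ey,z -0.1 -0.6 0.3
0.74 False 12.97 err [0.1 0.  0.2] F ex,ey,z 0.1 -0.5 -1.3
0.57 False 13.41 err [0.1 0.  0.1] F ex,ey,z -0.7 -0.2 -1.9
0.4 False 13.85 err [0.  0.  0.1] F ex,ey,z 0.2 -0.4 -0.9
0.23 False 14.29 err [0.1 0.  0.3] F ex,ey,z -0.6 1.3 -1.2
0.06 False 14.73 err [-0.1 -0.   0.2] F ex,ey,z 0.1 -0.3 -0.4
```

View pics/w6b.png

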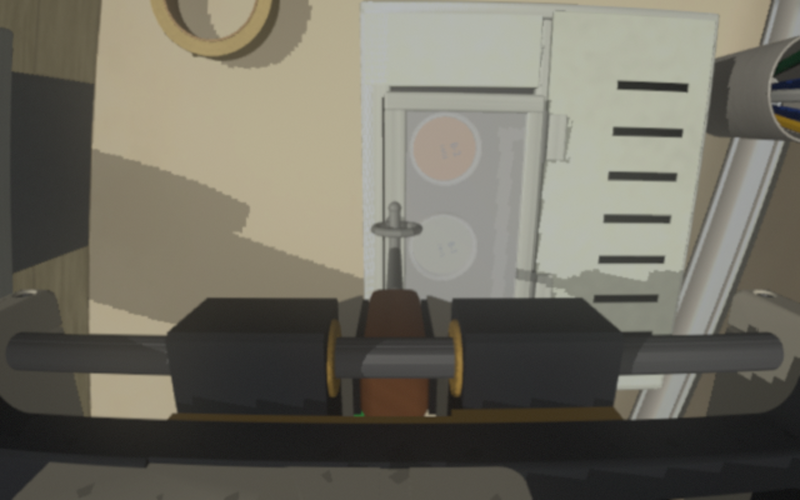

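View pics/s6c.png

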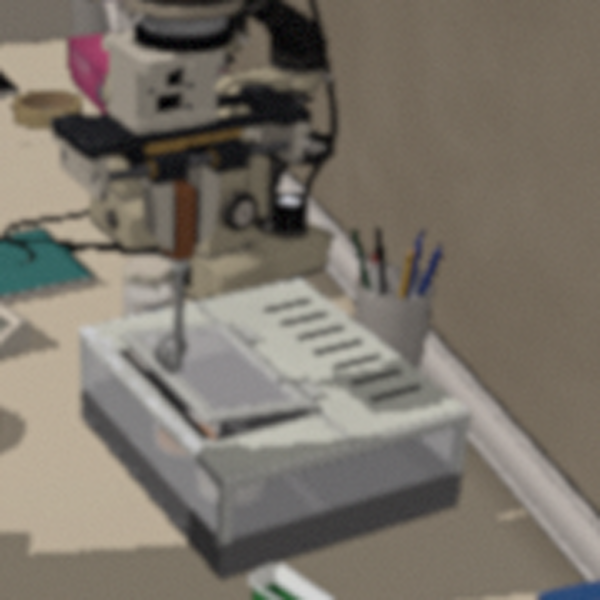

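```bash
cat >> h.py <<'E'
def favg(n=10,dt=0.02):
    F=[]
    for _ in range(n):
        ctrl.dwell(dt);F.append(ctrl.get_state()['wrist_force'])
    return np.mean(F,0),np.std(F,0)
E
python3 - <<'E'
from h import *
psi=np.radians(11.2);ey=np.array([-np.sin(psi),np.cos(psi),0]);ex=np.array([np.cos(psi),np.sin(psi),0])
H=np.load('H.npy');off=np.load(OFF)
p=H-100*ex-15*ey+[0,0,24+111-3]
f,sd=favg(5);print('base',f.round(2),sd.round(2))
r=ctrl.movel((p+off).tolist(),None,20,8);print(r,ctrl.get_state()['eef_pos'].round(2),favg(5)[0].round(2))
if not r:
    r=ctrl.movel((p+off-[0,0,16]).tolist(),None,8,7)
    f,sd=favg(5);s=ctrl.get_state();print(r,s['time_s'],s['eef_pos'].round(2),(s['eef_pos']-p).round(2),f.round(2),sd.round(2))
E
```

```text
base [ 0.09 -0.18 -1.03] [0.59 0.34 0.29]
False [548.42  53.87 237.55] [-0.4  -0.01 -0.77]
True 16.6 [548.09  53.81 232.39] [ 0.05  0.05 -4.91] [-1.16 -0.48  5.67] [0.34 0.84 0.38]
```

```bash
python3 - <<'E'
from h import *
s=ctrl.get_state();c=s['eef_pos'].copy();off=np.load(OFF);
# command ref: find present command via measured + droop; step relative to measured
z=c[2];cmd=np.array([c[0]+off[0],c[1]+off[1],c[2]+off[2]])
base=-0.95
f,_=favg(5);print(cmd.round(2),f.round(2), off)
for k in range(14):
    cmd[2]-=0.3
    r=ctrl.movel(cmd.tolist(),None,5,8)
    f,_=favg(4);e=ctrl.get_state()['eef_pos'];print(k,r,cmd[2].round(2),e.round(2),'push',(f[2]-base).round(2),f.round(2))
    if f[2]-base>13.5 or r: break
np.save('cmd.npy',cmd)
E
```

```text
[548.63  53.98 232.82] [-1.27 -0.21  5.82] [0.54008664 0.17574144 0.43328743]
0 False 232.52 [548.52  53.93 232.5 ] push 5.21 [-2.51 -0.72  4.26]
1 False 232.22 [548.57  53.95 232.4 ] push 7.11 [-3.17 -1.    6.16]
2 False 231.92 [548.57  53.96 232.28] push 8.93 [-3.77 -1.14  7.98]
3 False 231.62 [548.59  53.92 232.2 ] push 10.71 [-4.1  -1.62  9.76]
4 False 231.32 [548.63  53.95 232.11] push 12.78 [-4.56 -1.33 11.83]
5 False 231.02 [548.66  53.96 232.03] push 14.37 [-5.62 -2.17 13.42]
```

```bash
python3 - <<'E'
from h import *
for _ in range(4):
    f,sd=favg(15);print(f.round(2),sd.round(2),np.linalg.norm(f-[0,0,-.95]).round(2))
print(ctrl.get_state()['time_s'])
snap('wrist','wrist7');snap('side','side7')
save(cv2.resize(load('wrist7')[0][60:240,270:450],(600,600),interpolation=cv2.INTER_CUBIC),'w7c.png')
save(cv2.resize(load('side7')[0][150:260,275:405],(709,600),interpolation=cv2.INTER_CUBIC),'s7c.png')
E
```

```text
[-5.18 -1.86 13.65] [0.3  0.29 0.55] 15.6
[-5.22 -1.73 13.43] [0.34 0.48 0.45] 15.39
[-5.27 -1.86 13.48] [0.42 0.46 0.58] 15.47
[-5.27 -1.82 13.82] [0.44 0.34 0.41] 15.79
19.7833
```

View pics/w7c.png

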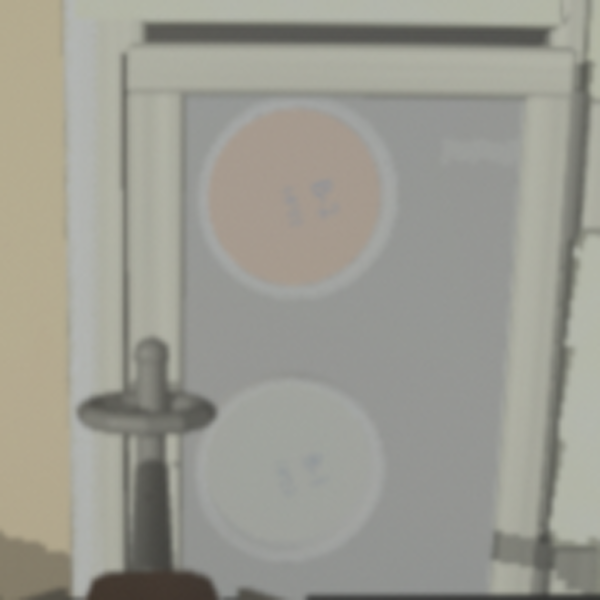

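View pics/s7c.png

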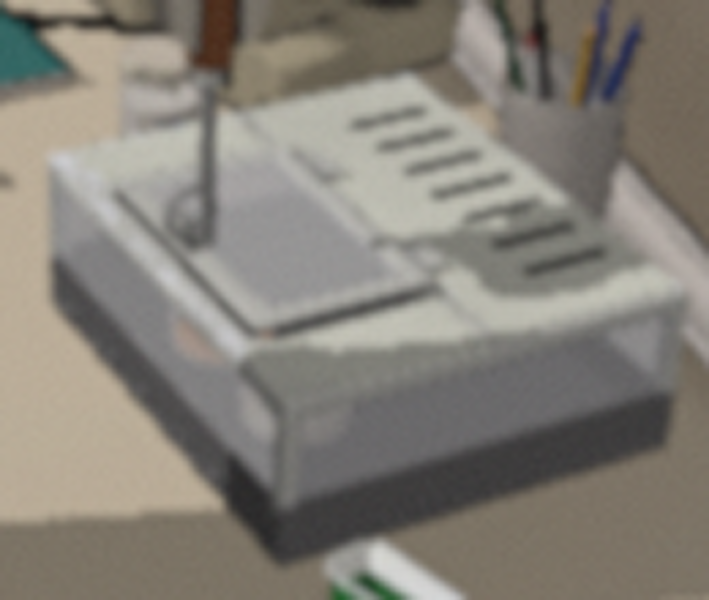

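```bash
python3 - <<'E'
from h import *
psi=np.radians(11.2);ey=np.array([-np.sin(psi),np.cos(psi),0]);ex=np.array([np.cos(psi),np.sin(psi),0])
H=np.load('H.npy');_,cs=load('side7')
for th in(0,.05,.1):
    for sy in(-82,82):
        X=H+ex*(-105*np.cos(th)+3*np.sin(th))+sy*ey+np.array([0,0,105*np.sin(th)+3*np.cos(th)])
        p=proj(cs,X)[0];print(th,sy,p.round(1),'crop',((p-[275,150])*5.454).round(0))
E
```

```text
0 -82 [322.2 209.8] crop [257. 326.]
0 82 [296.1 183.3] crop [115. 181.]
0.05 -82 [322.3 208.1] crop [258. 317.]
0.05 82 [296.2 181.7] crop [116. 173.]
0.1 -82 [322.6 206.4] crop [259. 308.]
0.1 82 [296.3 180.1] crop [116. 164.]
```

```bash
python3 - <<'E'
from h import *
psi=np.radians(11.2);ey=np.array([-np.sin(psi),np.cos(psi),0]);ex=np.array([np.cos(psi),np.sin(psi),0])
cmd=np.load('cmd.npy')
up=cmd.copy();up[2]=239.8
print(ctrl.movel(up.tolist(),None,20));ctrl.dwell(.1);print(ctrl.get_state()['eef_pos'].round(2),favg(5)[0].round(2))
snap('wrist','wrist8');snap('side','side8')
save(cv2.resize(load('wrist8')[0][60:240,270:450],(600,600),interpolation=cv2.INTER_CUBIC),'w8c.png')
E
```

```text
False
[548.59  53.93 239.61] [-0.01 -0.2  -0.88]
```

View pics/w8c.png

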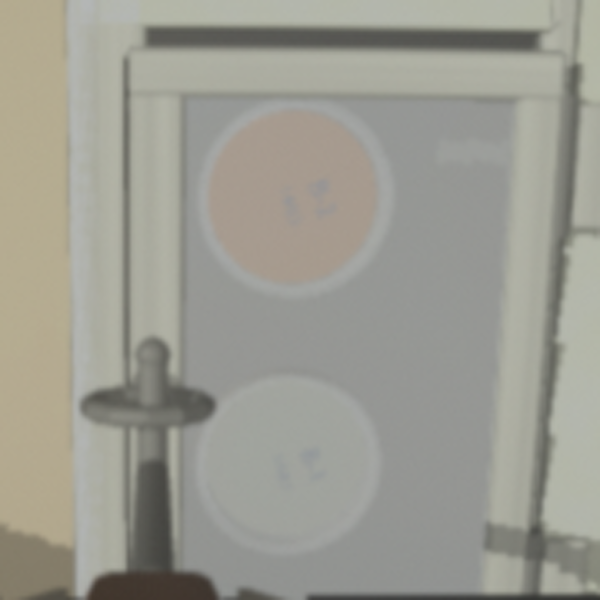

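```bash
python3 - <<'E'
from h import *
psi=np.radians(11.2);ey=np.array([-np.sin(psi),np.cos(psi),0])
cmd=np.load('cmd.npy');cmd[2]=239.8
r=ctrl.movel((cmd-50*ey).tolist(),None,60,5);print(r,ctrl.get_state()['eef_pos'].round(2))
if r: raise SystemExit
ctrl.movel((cmd-50*ey+[0,0,40]).tolist(),None,150)
ctrl.movel([500,-150,280],None,200)
np.save(OFF,np.array([.5,.2,.5]))
q=quat(np.radians(8.3))
ctrl.movep([469.5,-334.5,232],q)
go([468.9,-334.7,225],q,80)
snap('wrist','wrist9');snap('side','side9');snap('top','top9')
save(cv2.resize(load('wrist9')[0][60:240,230:410],(600,600),interpolation=cv2.INTER_CUBIC),'w9c.png')
save(cv2.resize(load('side9')[0][200:360,260:420],(600,600),interpolation=cv2.INTER_CUBIC),'s9c.png')
E
```

```text
False [558.27   5.45 239.84]
t 24.62 pos [ 468.47 -335.57  224.91] err [0.43 0.87 0.09] F [ 0.44  0.32 -1.67]
```

View pics/w9c.png

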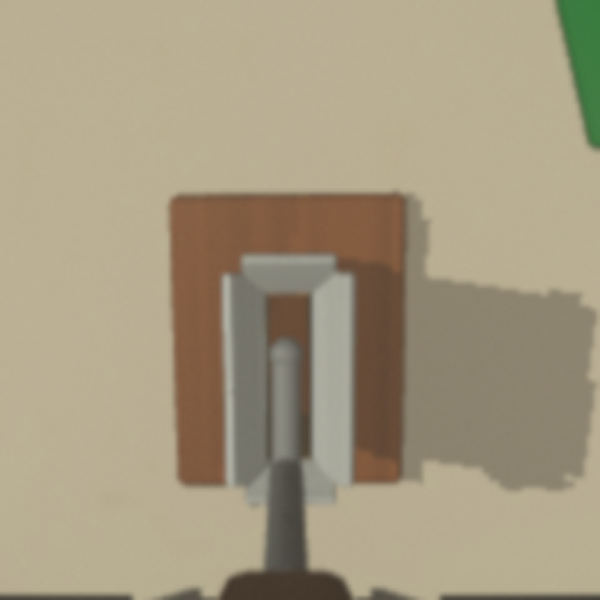

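View pics/s9c.png

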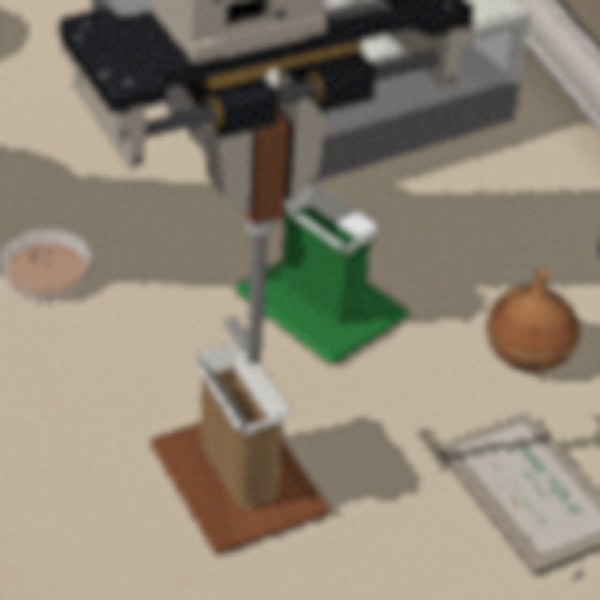

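View pics/side9.png

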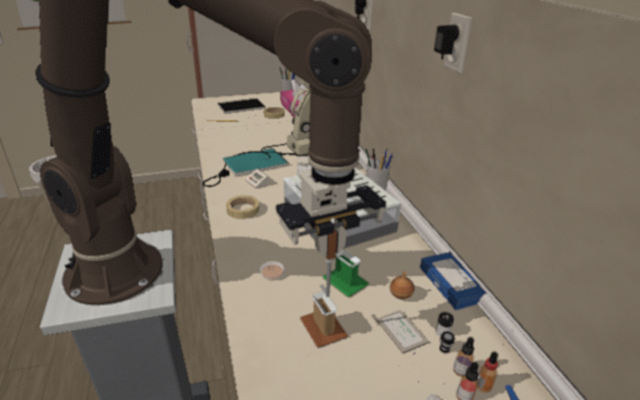

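```bash
python3 - <<'E'
from h import *
psi=np.radians(8.3);ey=np.array([-np.sin(psi),np.cos(psi),0]);ex=np.array([np.cos(psi),np.sin(psi),0])
_,cw=load('wrist9');tcp=np.array([468.47,-335.57,224.91])
g=lambda x,y:(230+(x+.5)/3.333-.5,60+(y+.5)/3.333-.5)
b=tcp+28*ey-[0,0,111]
print(proj(cw,b),g(285.5,354))
o=onz(cw,g(285.5,354),b[2])-b;print('d ex,ey',o@ex,o@ey)
for a,bb in((224,353),):
    m=(onz(cw,g(a,400),80)+onz(cw,g(bb,400),80))/2;d=m-tcp;print('lip mid rel tcp ex',d@ex)
d=(onz(cw,g(267,340),71)+onz(cw,g(311,340),71))/2-tcp;print('slot mid ex',d@ex)
y=onz(cw,g(289,294),72)-tcp;print('far inner wall ey (expect 37)',y@ey)
E
```

```text
[[315.37215593 164.50674805]] (315.3085808580858, 165.86063606360636)
d ex,ey -0.048148715802969276 -1.0469684398484176
lip mid rel tcp ex 0.7561301805211756
slot mid ex 0.8948836608275405
far inner wall ey (expect 37) 36.44865667078109
```

```bash
python3 - <<'E'
from h import *
go([469.25,-335.3,205],None,80,guard=6)
r=go([469.25,-335.3,135],None,60,guard=5,it=1)
if not r: r=go([469.25,-335.3,120.5],None,15,guard=4,it=1)
snap('side','side10');snap('wrist','wrist10')
save(cv2.resize(load('side10')[0][230:360,260:390],(600,600),interpolation=cv2.INTER_CUBIC),'s10c.png')
E
```

```text
t 25.27 pos [ 469.38 -335.3   205.09] err [-0.13  0.   -0.09] F [-0.67 -0.19 -0.61]
t 26.69 pos [ 469.38 -335.36  135.27] err [-0.13  0.06 -0.27] F [ 0.99  1.02 -1.52]
guard
t 27.44 pos [ 468.92 -335.12  122.95] err [ 0.33 -0.18 -2.45] F [-0.88  0.42  4.75]
```

View pics/s10c.png

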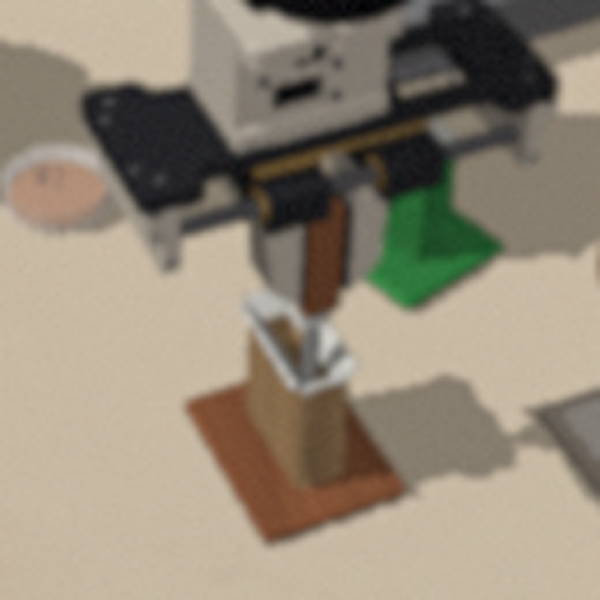

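```bash
python3 - <<'E'
from h import *
ctrl.open_gripper();ctrl.dwell(.3)
p=ctrl.get_state()['eef_pos']
ctrl.movel([p[0],p[1],260],None,100)
ctrl.movel([430,-420,300],None,150)
ctrl.dwell(.5);s=ctrl.get_state();print(s['time_s'],s['eef_pos'],s['wrist_force'])
for n in('side','top','wrist'):snap(n,n+'11')
save(cv2.resize(load('side11')[0][140:360,250:420],(464,600),interpolation=cv2.INTER_CUBIC),'s11c.png')
save(cv2.resize(load('wrist11')[0],(800,500),interpolation=cv2.INTER_CUBIC),'w11.png')
E
```

```text
31.9083 [ 430.07779219 -419.85303937  299.99378092] [-0.07119184  0.6720591   0.76006981]
```

View pics/s11c.png

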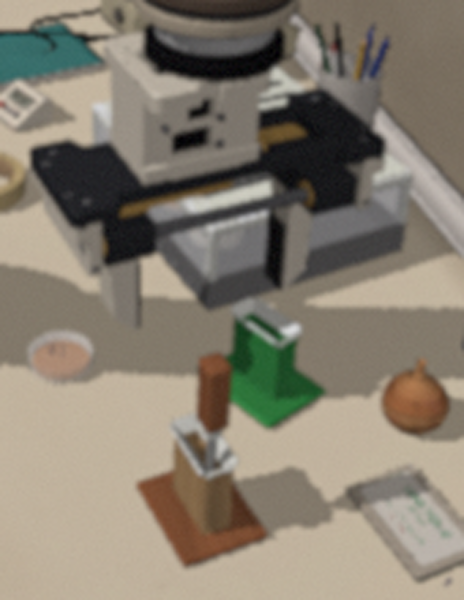

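View pics/top11.png

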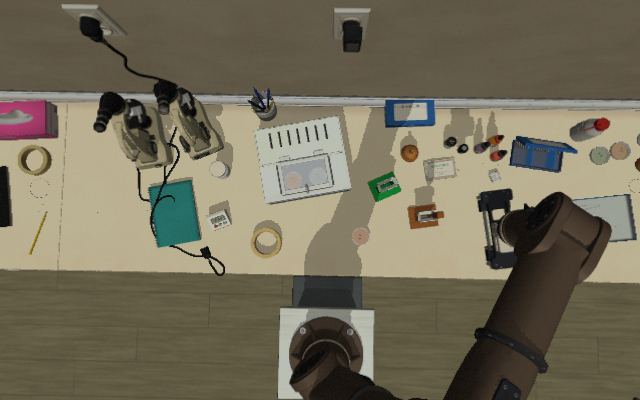

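View pics/w11.png

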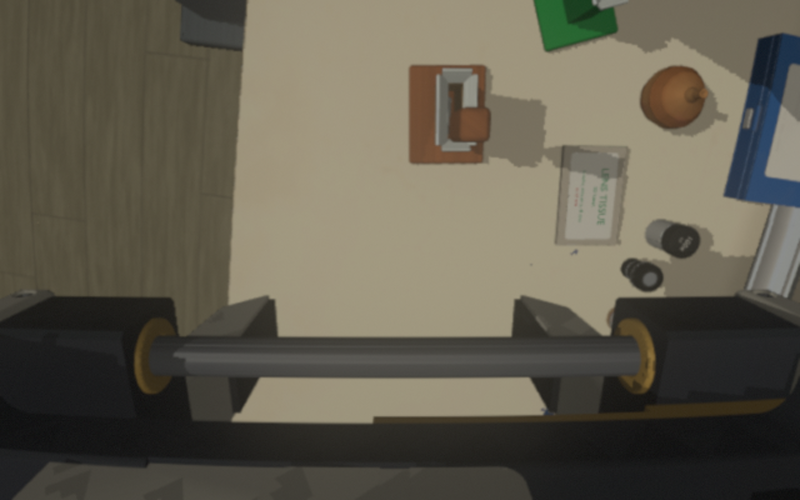

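```bash
python3 - <<'E'
from h import *
a,_=load('side7')
c=load('side9')[0]
ctrl.movel([430,-420,300],None,150)
ctrl.movep([330,-480,330],quat(np.radians(8.3)));ctrl.dwell(.3)
b=snap('side','side12')['image']
for n,i in(('a',a),('b',b)):save(cv2.resize(i[150:260,275:405],(709,600),interpolation=cv2.INTER_CUBIC),f'cmp_{n}.png')
# sub-pixel vertical shift of the vent's near corner/front edge between the two
g=lambda i:cv2.GaussianBlur(cv2.cvtColor(i,cv2.COLOR_RGB2GRAY),(3,3),0).astype(np.float32)
for r0,r1,c0,c1 in((195,220,305,345),(178,205,290,315),(220,250,285,330)):
    print(cv2.phaseCorrelate(g(a)[r0:r1,c0:c1],g(b)[r0:r1,c0:c1]))
print(ctrl.get_state()['time_s'])
E
```

```text
((-0.0029430433536177247, 2.7553181528605126), 0.314546838760376)
((0.25743002300769824, 0.5584201423374715), 0.4072008910002532)
((-0.1492498829168909, 13.42332072408318), 0.24156778830069084)
33.2083
```

View pics/cmp_b.png

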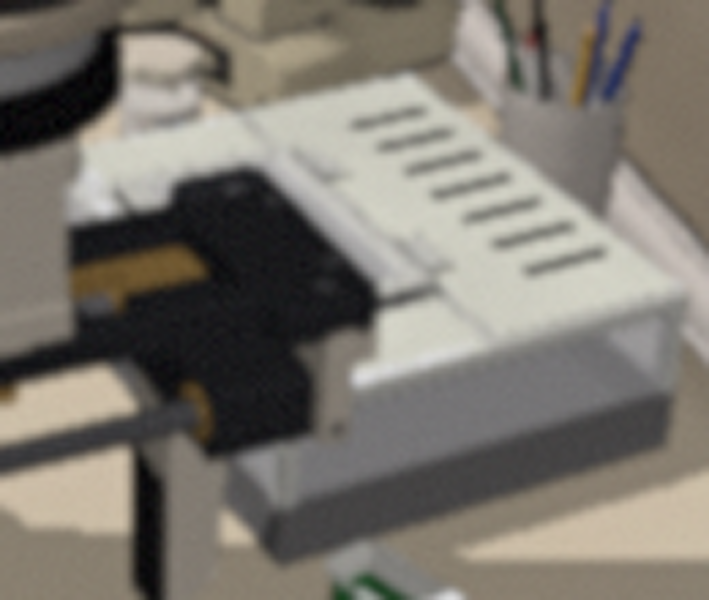

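```bash
python3 - <<'E'
from h import *
a,_=load('side8')
ctrl.movej([1.075,0.434,0.025,1.573,-0.012,1.134,-0.075]);ctrl.dwell(.3)
b=snap('side','side13')['image']
save(cv2.resize(b[150:260,275:405],(709,600),interpolation=cv2.INTER_CUBIC),'cmp_c.png')
save(np.hstack([cv2.resize(i[170:220,285:335],(400,400),interpolation=cv2.INTER_CUBIC) for i in(load('side7')[0],b)]),'cmp_d.png')
print(ctrl.get_state()['time_s'])
E
```

```text
34.5167
```

View pics/cmp_c.png

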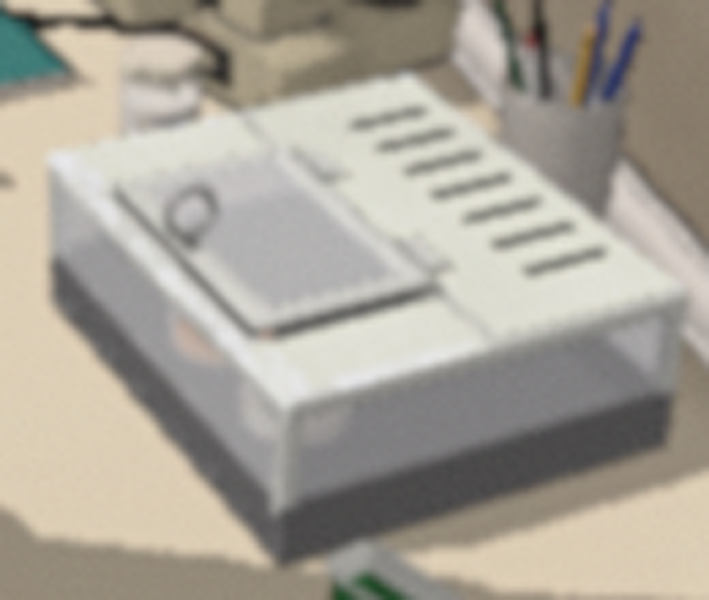

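View pics/cmp_d.png

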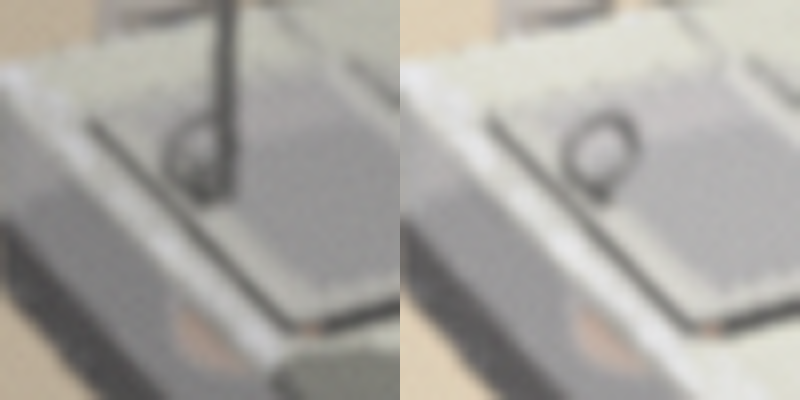

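View pics/side13.png

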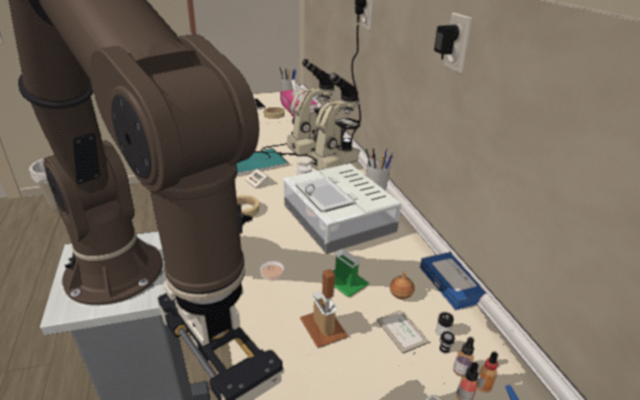

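The vent's corner sits at the same pixel pressed and released, and the rod stands upright in its holder. I'm handing in.

```bash
python3 -c "
from h import *
print(ctrl.job_done())"
```

```text
the job is handed in; nothing more can be done
None
```

I took the rod from the brown holder, hooked the ring with the vent standing open and swung the vent shut along its hinge arc. I then bedded it with the prong still in the ring, unhooked, stood the rod back and handed in at about 34.5 s.

- **Push:** the wrist force gave about 14.5 N downward, about 15.5 N in total, for over 1 s. The total includes about 5 N sideways.
- **Vent:** its corner is at the same side-view pixel after release as while pressed, and that agrees with the projected shut position to a pixel or two. I judged the shut angle from pictures only.
- **Rod:** the foot touched the well floor at the height it was picked up from (TCP 122.95 mm against 123.02 mm). The rod looks upright and let go.
- **Bystanders:** I saw none moved in the final top and side views, by eye only.
- **Checks that failed or disagreed:**
    - The first check of the released vent failed because the gripper hid it; I repeated it from the start pose.
    - Early ring estimates differed by about 7 mm in position and 2 mm in height; I settled this with the close wrist view before hooking.

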